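Stand the long pestle in its pot, bulb down

TASK

Put the long steel pestle away standing bulb-down in the tall pot with the flared mouth. Pinch it firmly by the stud at its top end and lift it clear while it is still level, then ease your grip so that the bulb swings down until it hangs, grip it firmly again, lower the bulb to the bottom of the pot and let go. Leave the short pestle and the low cup where they are.

Things in the scene. Friction and masses are not known exactly. Their poses are not given: they have to be found in the camera images.
- pestle: Long steel pestle, hollow, 60 g (+-10 %), 145 mm long, lying level, bulb towards the robot: a disc hub (30 mm wide, 16 mm thick) with a cross stud, a 10 mm thick shaft and a 30 mm round bulb. Origin: on the stud's axis, mid-hub, 15 mm above the surface at first. x: along the shaft from bulb to hub (up when it hangs bulb-down); y: along the stud. Centre of mass about 85 mm from the stud.
- pestle_stud (a point): The stud to pinch, at the pestle's origin. Its domed ends (radius 7 mm) stand out of both faces of the hub, 26 mm over the domes; close the fingers on them along the pestle's y. Squeezed with 25 N or more per finger the pestle stays about level when lifted; under about 18 N it slowly turns on the domes; eased to 4 to 6 N it does not drop, and hangs within about 10 degrees of upright after 2 s.
- pestle_bulb (a point): Centre of the pestle's bulb (30 mm diameter), 115 mm from the stud's axis at -x of the pestle.
- pot: Tall steel pot fixed to the trolley, 94 mm high, foot 62 mm wide. Its mouth narrows from 68 mm inner diameter at the rim to 40 mm at 78 mm height; below is a straight tube of 40 mm inner diameter, its floor 6 mm above the trolley, so the bulb's centre ends 21 mm above the trolley. Origin: centre of its underside; z up.
- short_pestle: Bystander: short steel pestle, 92 mm long, 22 mm balls at both ends, no stud. Origin at its middle, 11 mm above the surface; x along it. Leave it alone.
- low_cup: Bystander: low open steel cup, 64 mm wide at the rim, 45 mm high, without a flare. Origin: centre of its underside. Leave it alone.

How it is judged:
By the outcome, as a careful person would: the job done as asked, in the order asked, and still so for the second after the job is handed in, with the robot touching nothing.
It also fails if it takes over 48 s, if anything falls off the work surface, if the arm or the gripper's body presses on something with over 40 N, if the wrist force passes 120 N, or if a joint passes its speed limit or range.

ROBOT

A 6-joint arm with a two-finger parallel gripper is mounted at the origin on a cart in front of the work surface, level with it; the furniture and walls round the work are solid. World frame = base frame: x ahead of the robot, y to its left, z up, the work surface at z = 0. Lengths are in m, angles in rad, forces in N, time in s.
With the tool pointing down it reaches from about 0.325 to 0.85 m from the base axis. Payload 15.5 kg.
Tool frame: the origin (TCP) lies midway between the tips of the shut fingers; the grasp point (between the pads) lies robot.tcp_to_grasp behind it (robot.tcp_to_grasp is the distance from the TCP to the grasp point, in m); y points along the fingers, x is the direction in which the jaws open and shut, and the axes are right-handed (so a half turn about y gives the same grasp; the last joint's range is limited). The gripper opens to 91 mm and grips with 3 to 60 N. Pads are 32 mm wide; open, the fingers measure 118 mm over their backs; the gripper's body (76 mm by 178 mm) begins 60 mm behind the grasp point.
Start: joints at [-1.218, 0.494, 1.345, -0, 1.302, -0.096], TCP at [0.271, -0.563, 0.214] pointing down, gripper open.
Joint ranges: [-2.91, 2.91], [-0.82, 2.16], [0.22, 2.67], [-1.22, 4.37], [0.12, 2.79], [-3.08, 3.08]. Speed limits (rad/s): [1.89, 1.89, 2.57, 3.01, 3.01, 3.01].

INTERFACE

Orientations are given as a unit quaternion [w, x, y, z].
In Python, from bench import status, vision, robot gives the robot as it stands.
- The arm moves only by the shell command python3 -m pendant 'ROWS' [OPENING] [FORCE]. ROWS is JSON, a list of rows, each an object of numbers: "tx", "ty", "tz": the shift along the tool's x, y, z in mm; "spin": the turn about the tool's y in degrees. A call has 1 to 10 rows; each row is the pose to reach, as a shift and turn from the pose measured when the call began, along the tool's axes at that moment; what a row does not reach only later rows make up. A row lasts 1/8 s, in which the tool goes at most 62.5 mm and 10.7 degrees, less where a joint would pass 70% of its speed; a pose out of reach is approached as far as the arm can. A call with a gripper value outside its range is refused whole. OPENING is the closure, from 0 (fully open) to 1 (shut), set as the call begins (- or left out, the last holds). The fingers move at their own pace and stop on an object; FORCE is the grip in N (left out, the last holds). Time passes only in rows, so rows that repeat a pose let the fingers close. It gives the time, the measured TCP pose, the force and the opening at its end, in the units of the state.
- status.state(): the state, without advancing time (a new reading comes with each control period).
- vision.snapshot(name): name is "side" or "top" or "wrist"; returns a dict with "pixels" (400x640x3 uint8, red, green, blue), "camera_matrix" (3x3 intrinsics, pixels), "rvec" (rotation vector, rad) and "tvec" (3), from world to camera coordinates, as OpenCV has them. Camera axes: x right, y down, z forward; pixel columns grow to the right and rows downward; lengths in m; the calibration is good to about 2 mm. The wrist camera is an equidistant fisheye: a pixel r from the principal point sees the ray r / f radians off the axis. A picture is of the moment at which its call begins. There is no depth.
- robot.hand_in(): hands the job in, once; it reports no verdict.
The state is a dict: "time": time; "qpos": joint angles; "qd": joint speeds; "joint_torque": joint torques, N m; "position": TCP position; "ee_rot": TCP orientation; "ft_force": force on the tool from outside, world axes, zero at the start; "ft_torque": the same for the moment, N m; "opening": opening from 0.0 (shut) to 1.0 (fully open).
Only numpy, scipy, OpenCV 4.12 (cv2) and the standard library are available. Lean on these libraries where they do the work, as an engineer would, in place of code of your own. Each camera call takes 0.05 s, during which the arm holds its last target. There are 200 camera calls.

## Working session

There is one attempt and no reset: what is moved stays moved. The work goes in short steps, Python scripts to look and compute and a shell command to move; the robot and the scene stay as the last step left them, time stands still between calls to the robot, and variables do not carry over. Pictures are saved under pics/ and viewed, about 8 in all and at most 12, crops included, and the job is handed in when it is done.

```bash
mkdir -p pics
cat > h.py <<'E'
import numpy as np, cv2
from bench import status, vision, robot
def snap(n,f):
    s=vision.snapshot(n); cv2.imwrite('pics/'+f+'.png',cv2.cvtColor(np.asarray(s['pixels'],np.uint8),cv2.COLOR_RGB2BGR))
    np.savez('pics/'+f+'.npz',K=s['camera_matrix'],r=s['rvec'],t=s['tvec']); return s
def ray(f,uv,fish=False):
    d=np.load('pics/'+f+'.npz');K=d['K'];R=cv2.Rodrigues(d['r'].astype(float))[0];t=d['t'].reshape(3)
    x=(uv[0]-K[0,2])/K[0,0];y=(uv[1]-K[1,2])/K[1,1]
    if fish:
        th=np.hypot(x,y);v=np.array([x/th*np.sin(th),y/th*np.sin(th),np.cos(th)]) if th>0 else np.array([0,0,1.])
    else: v=np.array([x,y,1.])
    return -R.T@t,R.T@v
def onz(f,uv,z,fish=False):
    o,v=ray(f,uv,fish);return o+v*(z-o[2])/v[2]
E
python3 - <<'E'
from h import *
np.set_printoptions(precision=4,suppress=True)
for n in ['top','side']:
    s=snap(n,n+'1');print(n,ray(n+'1',(320,200)),s['camera_matrix'][0])
st=status.state()
print(st); print(robot.tcp_to_grasp)
E
```

```text
top (array([0.3978, 0.1877, 0.9124]), array([ 0.0923, -0.0289, -0.9954])) [367.4025   0.     324.2407]
side (array([0.1813, 0.856 , 0.5295]), array([ 0.3418, -0.7821, -0.5211])) [498.3533   0.     317.4806]
{'time': 0.1, 'qpos': array([-1.2175,  0.4941,  1.346 ,  0.    ,  1.3025, -0.0955]), 'qd': array([-0.0003, -0.0022, -0.    , -0.001 ,  0.0007, -0.0021]), 'joint_torque': array([  0.0003, -88.0246, -38.2546,   0.0706,   0.0482,  -0.0001]), 'position': array([ 0.2711, -0.5628,  0.2134]), 'ee_rot': array([ 0.599 , -0.5985,  0.3765, -0.3759]), 'ft_force': array([ 0.8031, -1.1659,  0.2382]), 'ft_torque': array([-0.0169, -0.0301,  0.0249]), 'opening': 1.0015366641520602}
0.0188
```

View pics/top1.png

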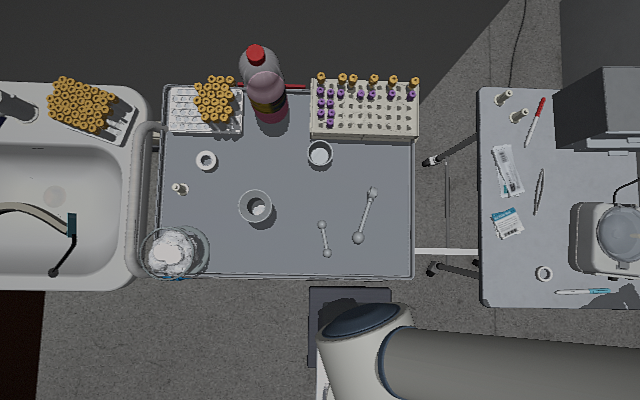

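View pics/side1.png

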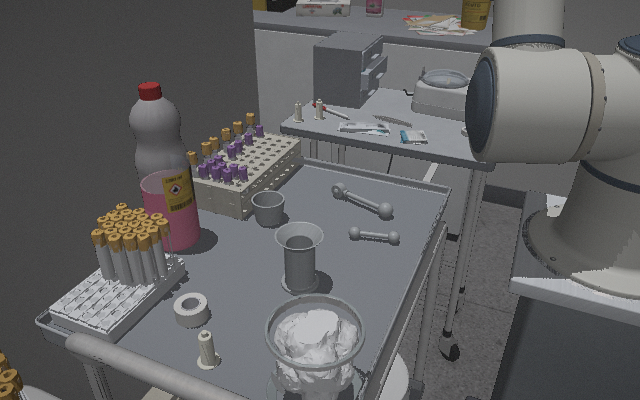

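The top picture shows the pestle with its hub near (372,192) and bulb near (358,239), the pot's rim centre near (256,207), the cup at (320,154), and the short pestle between (322,224) and (327,253). I'll enlarge crops of both for a closer reading.

Run:
```python
from h import *
np.set_printoptions(precision=4,suppress=True)
a=cv2.imread('pics/top1.png')
c1=cv2.resize(a[170:260,340:395],None,fx=6,fy=6,interpolation=cv2.INTER_CUBIC)
c2=cv2.resize(a[175:240,225:290],None,fx=6,fy=6,interpolation=cv2.INTER_CUBIC)
m=np.zeros((540,740,3),np.uint8);m[:540,:330]=c1;m[:390,345:735]=c2
cv2.imwrite('pics/crop1.png',m)
for n,uv,z in [('hub',(372,192),.015),('bulb',(358,239),.015),('rim',(256,207),.094),('cup',(320,154),.045),('s1',(322,224),.011),('s2',(327,253),.011)]: print(n,onz('top1',uv,z))
for n,uv,z in [('hub',(338,191),.015),('bulb',(386,210),.015),('rim',(299,236),.094)]: print(n,onz('side1',uv,z))
st=status.state();from scipy.spatial.transform import Rotation as R
q=st['ee_rot'];print(R.from_quat(np.r_[q[1:],q[0]]).as_matrix())
```

```text
hub [0.5043 0.0334 0.015 ]
bulb [0.3879 0.0666 0.015 ]
rim [0.4543 0.3055 0.094 ]
cup [0.5891 0.1651 0.045 ]
s1 [0.4225 0.1552 0.011 ]
s2 [0.3523 0.1414 0.011 ]
hub [0.4995 0.0364 0.015 ]
bulb [0.3884 0.0654 0.015 ]
rim [0.4539 0.31   0.094 ]
[[ 0.4339 -0.0003  0.901 ]
 [-0.901   0.001   0.4339]
 [-0.0011 -1.      0.0001]]
```

View pics/crop1.png

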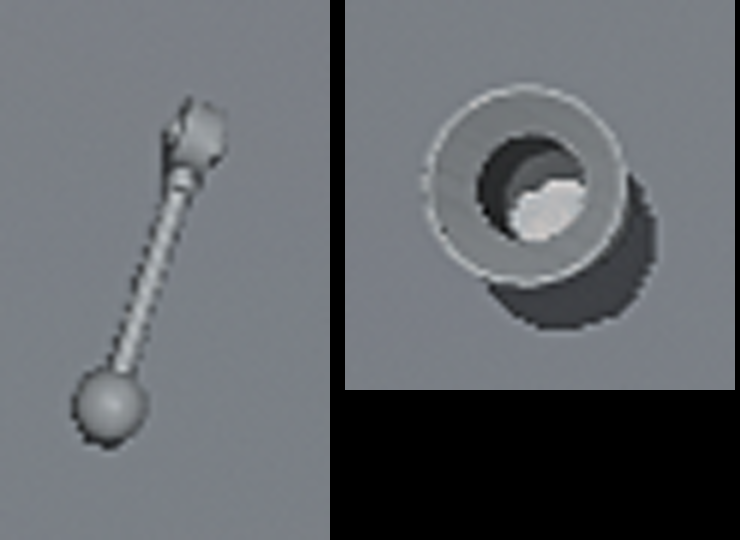

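```bash
python3 -m pendant '[{"tx":-15,"tz":16,"spin":2},{"tx":-45,"tz":48,"spin":5},{"tx":-80,"tz":85,"spin":8},{"tx":-120,"tz":128,"spin":12},{"tx":-160,"tz":170,"spin":16},{"tx":-200,"tz":213,"spin":20},{"tx":-240,"tz":256,"spin":24},{"tx":-280,"tz":298,"spin":28},{"tx":-310,"tz":330,"spin":31},{"tx":-330,"tz":351,"spin":33}]' 0 30
cat > where.py <<'E'
from h import *
from scipy.spatial.transform import Rotation as R
np.set_printoptions(precision=4,suppress=True)
def to(x,y,z,yaw):
    st=status.state();q=st['ee_rot'];M=R.from_quat(np.r_[q[1:],q[0]]).as_matrix();p=st['position']
    print('pos',p,'F',st['ft_force'],'open',round(st['opening'],3),'t',st['time'],'q',st['qpos'])
    print('jaw yaw',np.degrees(np.arctan2(M[1,0],M[0,0])),'ty',M[:,1])
    print('tx,ty,tz mm',M.T@(np.array([x,y,z])-p)*1000,'spin',-(yaw-np.degrees(np.arctan2(M[1,0],M[0,0]))))
E
python3 -c "
from where import *
to(.501,.0345,.16,-106)"
```

```text
pos [ 0.2711 -0.5628  0.2134] F [ 0.8031 -1.1659  0.2382] open 1.002 t 0.1 q [-1.2175  0.4941  1.346   0.      1.3025 -0.0955]
jaw yaw -64.28664019643819 ty [-0.0003  0.001  -1.    ]
tx,ty,tz mm [-438.3385   53.9345  466.3057] spin 41.713359803561815schema error: expected keys tx, ty, tz, spin
```

All four keys are needed in every row.

```bash
python3 -m pendant '[{"tx":-15,"ty":0,"tz":16,"spin":2},{"tx":-45,"ty":0,"tz":48,"spin":5},{"tx":-80,"ty":0,"tz":85,"spin":8},{"tx":-120,"ty":0,"tz":128,"spin":12},{"tx":-160,"ty":0,"tz":170,"spin":16},{"tx":-200,"ty":0,"tz":213,"spin":20},{"tx":-240,"ty":0,"tz":256,"spin":24},{"tx":-280,"ty":0,"tz":298,"spin":28},{"tx":-310,"ty":0,"tz":330,"spin":31},{"tx":-330,"ty":0,"tz":351,"spin":33}]' 0 30; 
python3 -c "
from where import *
to(.501,.0345,.13,-106)"
```

```text
time: 1.35
position: [0.4444, -0.1112, 0.2137]
ee_rot: [0.467, -0.467, 0.531, -0.53]
ft_force: [-0.1, -0.2, 0.8]
opening: 1.004
pos [ 0.4444 -0.1112  0.2137] F [-0.1072 -0.2271  0.7505] open 1.004 t 1.35 q [-0.3764  0.2606  1.7384  0.001   1.1436  1.3211]
jaw yaw -97.28723108609236 ty [-0.0006  0.0012 -1.    ]
tx,ty,tz mm [-151.629    83.8505   37.7459] spin 8.712768913907638
```

```bash
python3 -m pendant '[{"tx":-20,"ty":5,"tz":5,"spin":2},{"tx":-55,"ty":20,"tz":13,"spin":4},{"tx":-90,"ty":40,"tz":22,"spin":6},{"tx":-125,"ty":60,"tz":31,"spin":8},{"tx":-145,"ty":76,"tz":36,"spin":8.7},{"tx":-152,"ty":84,"tz":38,"spin":8.7},{"tx":-152,"ty":84,"tz":38,"spin":8.7},{"tx":-152,"ty":84,"tz":38,"spin":8.7}]' 0 30; 
python3 -c "
from where import *
to(.501,.0345,.005,-106)
s=snap('wrist','w1');print(s['camera_matrix'],ray('w1',(320,200),True))
P=np.array([[.501,.0345,.015],[.389,.0652,.015]]);d=np.load('pics/w1.npz')
K=d['K'];print(cv2.fisheye.projectPoints(P.reshape(-1,1,3),d['r'].astype(float).reshape(3,1),d['t'].astype(float).reshape(3,1),K,np.zeros(4))[0])
"
```

```text
time: 2.35
position: [0.5013, 0.0341, 0.1304]
ee_rot: [0.426, -0.425, 0.565, -0.564]
ft_force: [-0.5, -0.1, 1.3]
opening: 1.002
pos [0.5013 0.0341 0.1304] F [-0.5389 -0.0722  1.2535] open 1.002 t 2.35 q [-0.0517  0.4319  1.7438  0.0013  0.9661  1.7978]
jaw yaw -106.01193887580567 ty [-0.0001  0.0011 -1.    ]
tx,ty,tz mm [ -0.122  125.3685  -0.3747] spin -0.011938875805668658
[[309.7069   0.     320.7582]
 [  0.     309.7069 194.9617]
 [  0.       0.       1.    ]] (array([0.5759, 0.0117, 0.3014]), array([-0.28  ,  0.0839, -0.9563]))
[[[319.8146 190.8011]]

 [[321.2151 292.8676]]]
```

View pics/w1.png

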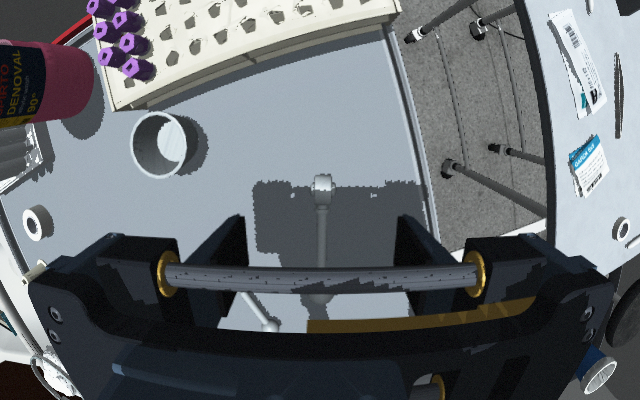

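The wrist picture shows the hub at about (322,187) between the fingers, 3 px above the prediction, with the shaft running straight down the picture, so the yaw is right. I'll enlarge the hub.

```bash
python3 -c "
from h import *
a=cv2.imread('pics/w1.png')[160:225,290:355]
cv2.imwrite('pics/w1c.png',cv2.resize(cv2.convertScaleAbs(a,alpha=1.5,beta=20),None,fx=8,fy=8,interpolation=cv2.INTER_CUBIC))
for v in (184,187,190): print(v,onz('w1',(322,v),.015,True))"
```

```text
184 [0.50688245 0.03063864 0.015     ]
187 [0.50404204 0.03145116 0.015     ]
190 [0.50118725 0.03226772 0.015     ]
```

View pics/w1c.png

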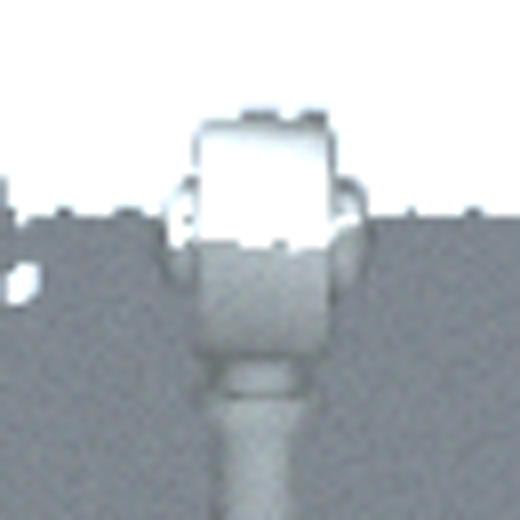

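The stud centre sits at (323.2,188.9), which is about (0.502, 0.0317). I'll descend with a 2 mm correction.

```bash
python3 -m pendant '[{"tx":1,"ty":12,"tz":1,"spin":0},{"tx":2,"ty":35,"tz":1,"spin":0},{"tx":2,"ty":60,"tz":1,"spin":0},{"tx":2.3,"ty":82,"tz":1,"spin":0},{"tx":2.3,"ty":100,"tz":1,"spin":0},{"tx":2.3,"ty":113,"tz":1,"spin":0},{"tx":2.3,"ty":121,"tz":1,"spin":0},{"tx":2.3,"ty":125,"tz":1,"spin":0},{"tx":2.3,"ty":125,"tz":1,"spin":0}]' 0 30
python3 -c "
from where import *
to(.502,.0317,.005,-106)"
```

```text
time: 3.52
position: [0.5019, 0.0317, 0.0055]
ee_rot: [0.426, -0.425, 0.565, -0.565]
ft_force: [-0.2, 0.1, 0.2]
opening: 1.001
pos [0.5019 0.0317 0.0055] F [-0.2006  0.1248  0.2138] open 1.001 t 3.525 q [-0.0565  0.6423  1.8416  0.0019  0.6574  1.7926]
jaw yaw -106.02906183151941 ty [ 0.0003  0.0011 -1.    ]
tx,ty,tz mm [-0.0007  0.5266  0.1551] spin -0.029061831519413772
```

```bash
python3 -m pendant '[{"tx":0,"ty":2,"tz":0,"spin":0},{"tx":0,"ty":2,"tz":0,"spin":0},{"tx":0,"ty":2,"tz":0,"spin":0},{"tx":0,"ty":2,"tz":0,"spin":0},{"tx":0,"ty":2,"tz":0,"spin":0},{"tx":0,"ty":2,"tz":0,"spin":0},{"tx":0,"ty":2,"tz":0,"spin":0},{"tx":0,"ty":2,"tz":0,"spin":0},{"tx":0,"ty":2,"tz":0,"spin":0},{"tx":0,"ty":2,"tz":0,"spin":0}]' 1 40
```

```text
time: 4.78
position: [0.5019, 0.0317, 0.0035]
ee_rot: [0.426, -0.425, 0.565, -0.565]
ft_force: [0.0, -0.0, 0.2]
opening: 0.254
```

```bash
python3 -m pendant '[{"tx":0,"ty":-3,"tz":0,"spin":0},{"tx":0,"ty":-10,"tz":0,"spin":0},{"tx":0,"ty":-20,"tz":0,"spin":0},{"tx":0,"ty":-32,"tz":0,"spin":0},{"tx":0,"ty":-45,"tz":0,"spin":0},{"tx":0,"ty":-57,"tz":0,"spin":0},{"tx":0,"ty":-67,"tz":0,"spin":0},{"tx":0,"ty":-75,"tz":0,"spin":0},{"tx":0,"ty":-80,"tz":0,"spin":0},{"tx":0,"ty":-80,"tz":0,"spin":0}]' 1 40
python3 -c "
from h import *
snap('side','s2')
a=cv2.imread('pics/s2.png')[80:260,240:480]
cv2.imwrite('pics/s2c.png',cv2.resize(a,None,fx=3,fy=3,interpolation=cv2.INTER_CUBIC))"
```

```text
time: 6.02
position: [0.5019, 0.0316, 0.0837]
ee_rot: [0.426, -0.425, 0.565, -0.565]
ft_force: [0.1, -0.8, -0.7]
opening: 0.254
```

View pics/s2c.png

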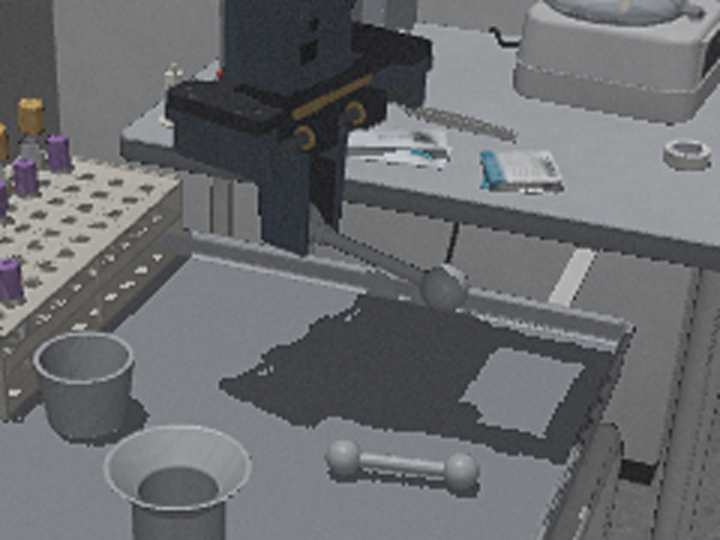

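The pestle is held and still level: the bulb is at crop (446,287) with the shaft at its original slope. I'll lift it fully clear.

```bash
python3 -m pendant '[{"tx":0,"ty":-6,"tz":0,"spin":0},{"tx":0,"ty":-20,"tz":0,"spin":0},{"tx":0,"ty":-42,"tz":0,"spin":0},{"tx":0,"ty":-67,"tz":0,"spin":0},{"tx":0,"ty":-92,"tz":0,"spin":0},{"tx":0,"ty":-117,"tz":0,"spin":0},{"tx":0,"ty":-140,"tz":0,"spin":0},{"tx":0,"ty":-158,"tz":0,"spin":0},{"tx":0,"ty":-168,"tz":0,"spin":0},{"tx":0,"ty":-172,"tz":0,"spin":0}]' 1 40
python3 -m pendant '[{"tx":0,"ty":0,"tz":0,"spin":0},{"tx":0,"ty":0,"tz":0,"spin":0},{"tx":0,"ty":0,"tz":0,"spin":0},{"tx":0,"ty":0,"tz":0,"spin":0},{"tx":0,"ty":0,"tz":0,"spin":0},{"tx":0,"ty":0,"tz":0,"spin":0},{"tx":0,"ty":0,"tz":0,"spin":0},{"tx":0,"ty":0,"tz":0,"spin":0},{"tx":0,"ty":0,"tz":0,"spin":0},{"tx":0,"ty":0,"tz":0,"spin":0}]' 1 5
python3 -m pendant '[{"tx":0,"ty":0,"tz":0,"spin":0},{"tx":0,"ty":0,"tz":0,"spin":0},{"tx":0,"ty":0,"tz":0,"spin":0},{"tx":0,"ty":0,"tz":0,"spin":0},{"tx":0,"ty":0,"tz":0,"spin":0},{"tx":0,"ty":0,"tz":0,"spin":0},{"tx":0,"ty":0,"tz":0,"spin":0},{"tx":0,"ty":0,"tz":0,"spin":0},{"tx":0,"ty":0,"tz":0,"spin":0},{"tx":0,"ty":0,"tz":0,"spin":0}]' 1 5
python3 -m pendant '[{"tx":0,"ty":0,"tz":0,"spin":0},{"tx":0,"ty":0,"tz":0,"spin":0},{"tx":0,"ty":0,"tz":0,"spin":0},{"tx":0,"ty":0,"tz":0,"spin":0},{"tx":0,"ty":0,"tz":0,"spin":0},{"tx":0,"ty":0,"tz":0,"spin":0}]' 1 35
python3 -c "
from h import *
snap('side','s3')
a=cv2.imread('pics/s3.png')[40:260,220:460]
cv2.imwrite('pics/s3c.png',cv2.resize(a,None,fx=2.5,fy=2.5,interpolation=cv2.INTER_CUBIC))"
```

```text
time: 7.32
position: [0.5018, 0.0315, 0.2561]
ee_rot: [0.426, -0.425, 0.565, -0.565]
ft_force: [-0.6, -0.4, -1.1]
opening: 0.255
time: 8.57
position: [0.5017, 0.0315, 0.256]
ee_rot: [0.426, -0.425, 0.565, -0.565]
ft_force: [-0.4, 0.2, -1.0]
opening: 0.273
time: 9.82
position: [0.5017, 0.0315, 0.2561]
ee_rot: [0.426, -0.425, 0.565, -0.565]
ft_force: [-0.8, 0.0, -0.4]
opening: 0.274
time: 10.58
position: [0.5017, 0.0315, 0.256]
ee_rot: [0.426, -0.425, 0.565, -0.565]
ft_force: [-0.1, -0.2, -0.0]
opening: 0.256
```

View pics/s3c.png

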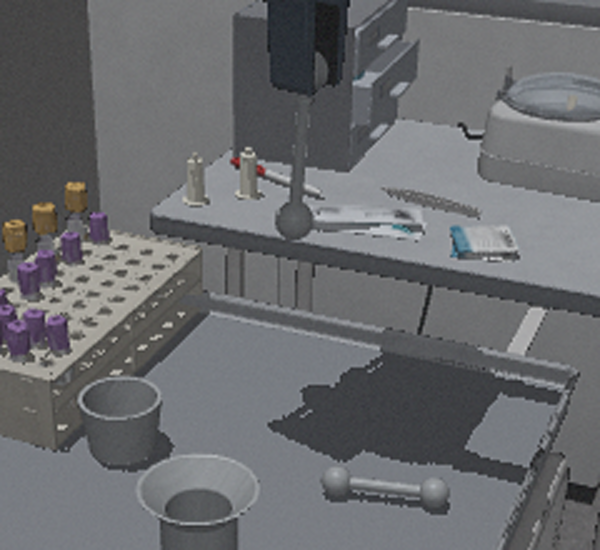

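The pestle now hangs almost upright, with the bulb at full-image (338,127). I'll locate it in the swing plane and work out the shift to the pot.

```bash
cat > go.py <<'E'
from where import *
def bulb(f,uv):
    st=status.state();q=st['ee_rot'];M=R.from_quat(np.r_[q[1:],q[0]]).as_matrix();p=st['position']
    o,v=ray(f,uv);n=M[:,0];b=o+v*((p-o)@n)/(v@n);s=p+[0,0,.0115]
    print('bulb',b,'rel stud',b-s,np.linalg.norm(b-s),'tool',M.T@(b-s)*1000);return b
E
python3 -c "
from go import *
b=bulb('s3',(338,127.2))
c1=onz('top1',(255.2,205.8),.094);c2=onz('side1',(299,236),.094);print(c1,c2)
c=(c1+c2)/2;p=status.state()['position']
t=p+c-b;to(t[0],t[1],p[2],-106)"
```

```text
bulb [0.5054 0.0305 0.1519] rel stud [ 0.0036 -0.0009 -0.1157] 0.1157454518599419 tool [  0.0144 115.6865   3.6931]
[0.4569 0.3073 0.094 ] [0.4539 0.31   0.094 ]
pos [0.5017 0.0315 0.256 ] F [ 0.1049  0.6462 -0.5651] open 0.255 t 10.625 q [-0.057   0.2776  1.5801  0.0012  1.2832  1.7932]
jaw yaw -106.0258646870489 ty [ 0.0008  0.0011 -1.    ]
tx,ty,tz mm [-253.5465    0.2601 -124.7716] spin -0.025864687048894552
```

```bash
python3 -m pendant '[{"tx":-5,"ty":0,"tz":-2,"spin":0},{"tx":-18,"ty":0,"tz":-9,"spin":0},{"tx":-38,"ty":0,"tz":-19,"spin":0},{"tx":-62,"ty":0,"tz":-30,"spin":0},{"tx":-88,"ty":0,"tz":-43,"spin":0},{"tx":-115,"ty":0,"tz":-57,"spin":0},{"tx":-142,"ty":0,"tz":-70,"spin":0},{"tx":-168,"ty":0,"tz":-83,"spin":0},{"tx":-190,"ty":0,"tz":-94,"spin":0},{"tx":-205,"ty":0,"tz":-101,"spin":0}]' 1 35
python3 -m pendant '[{"tx":-15,"ty":0,"tz":-7,"spin":0},{"tx":-28,"ty":0,"tz":-14,"spin":0},{"tx":-38,"ty":0,"tz":-19,"spin":0},{"tx":-45,"ty":0,"tz":-22,"spin":0},{"tx":-48,"ty":0,"tz":-24,"spin":0},{"tx":-48,"ty":0,"tz":-24,"spin":0},{"tx":-48,"ty":0,"tz":-24,"spin":0},{"tx":-48,"ty":0,"tz":-24,"spin":0}]' 1 35
python3 -c "
from go import *
p=status.state()['position'];to(p[0],p[1],.1245,-106)
snap('side','s4')
a=cv2.imread('pics/s4.png')[100:320,200:400]
b=cv2.resize(a,None,fx=2.7,fy=2.7,interpolation=cv2.INTER_CUBIC);cv2.imwrite('pics/s4c.png',b)"
```

```text
time: 11.88
position: [0.4605, 0.258, 0.2562]
ee_rot: [0.426, -0.425, 0.565, -0.564]
ft_force: [-1.2, -0.4, -0.9]
opening: 0.259
time: 12.88
position: [0.4507, 0.3105, 0.2563]
ee_rot: [0.426, -0.425, 0.565, -0.564]
ft_force: [0.5, -0.2, -0.6]
opening: 0.257
pos [0.4507 0.3105 0.2563] F [ 0.4733 -0.1762 -0.6428] open 0.257 t 12.875 q [0.4937 0.3427 1.4792 0.0007 1.3186 2.3433]
jaw yaw -105.98004124952423 ty [ 0.0007  0.0011 -1.    ]
tx,ty,tz mm [  0.1679 131.8395  -0.0462] spin 0.019958750475765896
```

View pics/s4c.png

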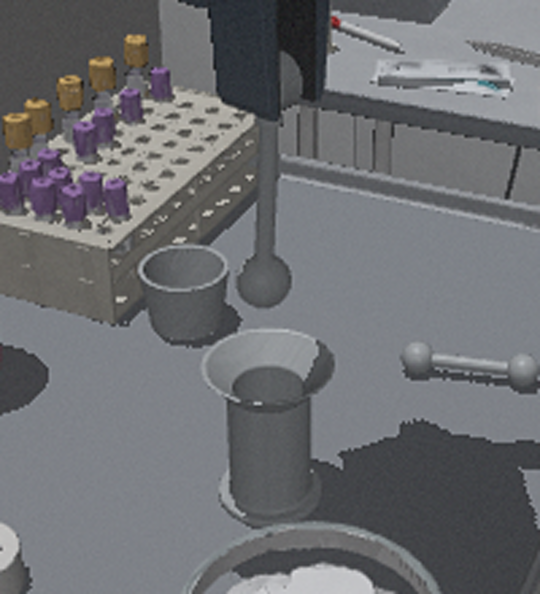

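The bulb is at (297.8,203.7) above the rim centre at (299.4,235.9). That puts it about 2 mm left of the pot axis, so I'll shift it and lower while watching the force.

```bash
python3 -m pendant '[{"tx":0.5,"ty":4,"tz":-0.7,"spin":0},{"tx":1,"ty":12,"tz":-1.3,"spin":0},{"tx":1,"ty":22,"tz":-1.3,"spin":0},{"tx":1,"ty":32,"tz":-1.3,"spin":0},{"tx":1,"ty":42,"tz":-1.3,"spin":0},{"tx":1,"ty":52,"tz":-1.3,"spin":0},{"tx":1,"ty":62,"tz":-1.3,"spin":0},{"tx":1,"ty":70,"tz":-1.3,"spin":0},{"tx":1,"ty":76,"tz":-1.3,"spin":0},{"tx":1,"ty":80,"tz":-1.3,"spin":0}]' 1 35
python3 -c "
from go import *
p=status.state()['position'];to(p[0],p[1],.1245,-106)"
```

```text
time: 14.18
position: [0.4492, 0.31, 0.176]
ee_rot: [0.426, -0.425, 0.565, -0.564]
ft_force: [0.5, 0.4, -0.4]
opening: 0.259
pos [0.4492 0.31   0.176 ] F [ 0.5209  0.3632 -0.3593] open 0.259 t 14.175 q [0.4943 0.4245 1.5909 0.0008 1.1251 2.3436]
jaw yaw -105.97687353832848 ty [ 0.0007  0.0011 -1.    ]
tx,ty,tz mm [ 0.0665 51.527  -0.0179] spin 0.023126461671523657
```

Bulb centre at about 0.072 m, in the tube with no contact force, so I'll carry on down.

```bash
python3 -m pendant '[{"tx":0,"ty":6,"tz":0,"spin":0},{"tx":0,"ty":13,"tz":0,"spin":0},{"tx":0,"ty":20,"tz":0,"spin":0},{"tx":0,"ty":27,"tz":0,"spin":0},{"tx":0,"ty":33,"tz":0,"spin":0},{"tx":0,"ty":39,"tz":0,"spin":0},{"tx":0,"ty":43,"tz":0,"spin":0},{"tx":0,"ty":46,"tz":0,"spin":0},{"tx":0,"ty":48,"tz":0,"spin":0},{"tx":0,"ty":48,"tz":0,"spin":0}]' 1 35
python3 -m pendant '[{"tx":0,"ty":0.7,"tz":0,"spin":0},{"tx":0,"ty":1.4,"tz":0,"spin":0},{"tx":0,"ty":2.1,"tz":0,"spin":0},{"tx":0,"ty":2.1,"tz":0,"spin":0}]' 1 35
```

```text
time: 15.42
position: [0.4492, 0.3101, 0.128]
ee_rot: [0.426, -0.425, 0.565, -0.564]
ft_force: [-0.3, -0.1, -0.9]
opening: 0.253
time: 15.92
position: [0.4493, 0.3101, 0.1259]
ee_rot: [0.426, -0.425, 0.565, -0.564]
ft_force: [0.8, 0.1, -1.4]
opening: 0.257
```

Still no contact, so I'll creep down in small steps.

```bash
for i in 1; do python3 -m pendant '[{"tx":0,"ty":0.5,"tz":0,"spin":0},{"tx":0,"ty":1,"tz":0,"spin":0},{"tx":0,"ty":1.5,"tz":0,"spin":0},{"tx":0,"ty":1.5,"tz":0,"spin":0}]' 1 35; done
```

```text
time: 16.42
position: [0.4501, 0.3105, 0.1254]
ee_rot: [0.427, -0.424, 0.565, -0.565]
ft_force: [-1.0, -0.4, 15.1]
opening: 0.253
```

It touches the floor, at 15 N with the stud at about 0.137 m as expected. I'll back off the load slightly and let go.

```bash
python3 -m pendant '[{"tx":0,"ty":-0.3,"tz":0,"spin":0},{"tx":0,"ty":-0.3,"tz":0,"spin":0},{"tx":0,"ty":-0.3,"tz":0,"spin":0}]' 1 10
python3 -m pendant '[{"tx":0,"ty":0,"tz":0,"spin":0},{"tx":0,"ty":0,"tz":0,"spin":0},{"tx":0,"ty":0,"tz":0,"spin":0},{"tx":0,"ty":0,"tz":0,"spin":0},{"tx":0,"ty":0,"tz":0,"spin":0},{"tx":0,"ty":0,"tz":0,"spin":0},{"tx":0,"ty":0,"tz":0,"spin":0},{"tx":0,"ty":0,"tz":0,"spin":0}]' 0 10
python3 -c "
from h import *
snap('side','s5')
a=cv2.imread('pics/s5.png')[100:320,200:400]
cv2.imwrite('pics/s5c.png',cv2.resize(a,None,fx=2.7,fy=2.7,interpolation=cv2.INTER_CUBIC))"
```

```text
time: 16.8
position: [0.45, 0.3104, 0.1256]
ee_rot: [0.427, -0.425, 0.565, -0.565]
ft_force: [-0.3, 0.2, 0.0]
opening: 0.268
time: 17.8
position: [0.4499, 0.3105, 0.1255]
ee_rot: [0.427, -0.425, 0.565, -0.565]
ft_force: [0.6, 0.2, 0.2]
opening: 1.0
```

View pics/s5c.png

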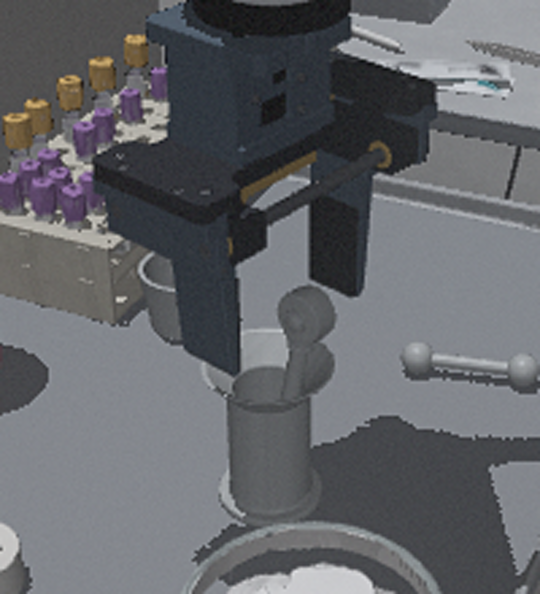

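The pestle stands in the pot, leaning on the tube's side, with its hub at crop (306,315) free between the open fingers. I'll retreat straight up.

```bash
python3 -m pendant '[{"tx":0,"ty":-4,"tz":0,"spin":0},{"tx":0,"ty":-14,"tz":0,"spin":0},{"tx":0,"ty":-30,"tz":0,"spin":0},{"tx":0,"ty":-50,"tz":0,"spin":0},{"tx":0,"ty":-75,"tz":0,"spin":0},{"tx":0,"ty":-100,"tz":0,"spin":0},{"tx":0,"ty":-122,"tz":0,"spin":0},{"tx":0,"ty":-138,"tz":0,"spin":0},{"tx":0,"ty":-148,"tz":0,"spin":0},{"tx":0,"ty":-150,"tz":0,"spin":0}]' 0 10
python3 -m pendant '[{"tx":0,"ty":0,"tz":0,"spin":0},{"tx":0,"ty":0,"tz":0,"spin":0},{"tx":0,"ty":0,"tz":0,"spin":0},{"tx":0,"ty":0,"tz":0,"spin":0}]' 0 10
python3 -c "
from h import *
snap('side','s6')
a=cv2.imread('pics/s6.png')[100:320,200:460]
cv2.imwrite('pics/s6c.png',cv2.resize(a,None,fx=2.5,fy=2.5,interpolation=cv2.INTER_CUBIC))"
```

```text
time: 19.1
position: [0.4497, 0.3103, 0.2762]
ee_rot: [-0.427, 0.424, -0.565, 0.565]
ft_force: [0.1, 0.7, 0.6]
opening: 1.001
time: 19.6
position: [0.4497, 0.3102, 0.276]
ee_rot: [0.427, -0.424, 0.565, -0.565]
ft_force: [0.2, 0.2, -0.6]
opening: 0.999
```

View pics/s6c.png

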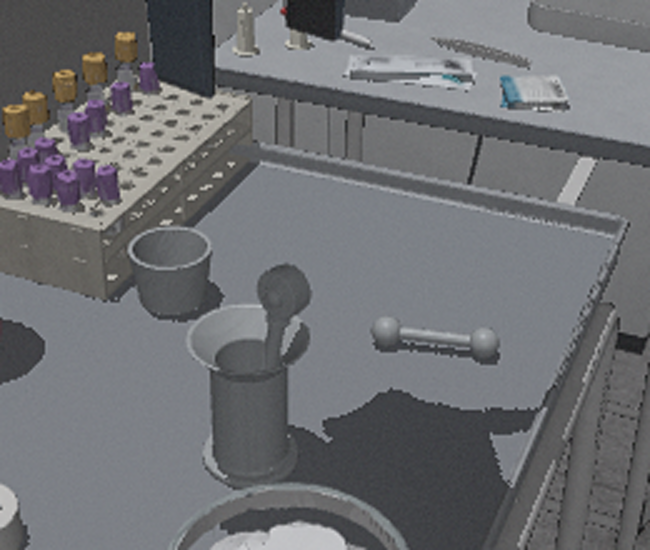

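The pestle is standing in the pot with its hub at crop (284,292). The cup and the short pestle are where they were, and the gripper is clear.

```bash
python3 -c "
from bench import robot; print(robot.hand_in())"
```

```text
the job is handed in; nothing more can be done
None
```

The long pestle is standing bulb-down in the flared pot, and I handed the job in at about 19.7 s of the 48 s allowed.

- **Lift:** I pinched the stud at 40 N and lifted it. The picture at 80 mm showed it level. I then raised it to a stud height of about 0.27 m, with no picture there before easing.
- **Swing:** I eased the grip to 5 N for 2.5 s. It hung about 2° from upright, and I gripped it again at 35 N.
- **Lowering:** It went into the pot with no contact force until the bulb touched the floor. There the wrist read 15 N with the stud at about 0.137 m, where 0.136 m was expected. I took off that load before opening the fingers.

After I backed the gripper off 150 mm, the last side view showed the pestle at rest in the pot. It leans roughly 10° by eye against the tube wall, as the tube is wider than the bulb. The low cup and short pestle look unmoved, and the force reading was near zero.

Two things did not go quite to plan:
- **Refused command:** The first move command left out some keys and was refused, so nothing moved.
- **Pot position:** The side and top cameras disagreed by about 3 mm on the pot's centre. I averaged them and corrected by about 2 mm by eye before lowering.

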